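# Put the pile on the chart desk away

### The job

The last shift left a pile on the chart: put each thing back on its own place. The yellow note block goes into the little black note holder, the phone flat and centred on the round charging pad with its screen up, the red logbook squarely on top of the two green logbooks, and the blue instrument case flat into the wooden tray. Set each down gently, and leave the mug and the pencil cup where they stand.

Things in the scene. Friction and masses are not known exactly. Their poses are not given: they have to be found in the camera images.
- memo_block: Yellow block of note paper, 50 x 50 x 36 mm high, about 75 g; it lies on top of the pile at the start. Origin: centre of its underside; z up.
- phone: Compact phone in a teal bumper, dark screen on top; 120 (x) x 58 (y) x 14 mm high, about 170 g; it lies under the note block at the start. Origin: centre of its underside; x along its length, z out of the screen (up).
- logbook: Closed red hardback logbook, 150 (x) x 62 (y) x 20 mm high, about 150 g, stiff; it lies under the phone at the start. Origin: centre of its underside; x along its length, z up.
- case: Closed navy-blue drawing-instrument case, 200 (x) x 62 (y) x 22 mm high, about 260 g; the bottom of the pile, lying on the desk. Origin: centre of its underside; x along its length, z up. The whole pile is 92 mm high; its things lie roughly lengthwise over one another, a few mm and degrees out of line.
- memo_holder: Place of the note block: square black open holder, fixed to the desk, 72 x 72 x 14 mm high outside, 66 x 66 mm inside; its light grey floor is 3 mm above the desk. Origin: centre of its underside, on the desk; x and y along its sides.
- charging_pad: Place of the phone: round white wireless charging pad with a dark rubber face, 100 mm across, flat top 9 mm above the desk, fixed; a thin cable leaves it along +x. Origin: centre of its underside, on the desk. The phone may point any way on it, as long as its middle is over the pad's middle.
- log_shelf_pile: Place of the logbook: two green logbooks of the same size (150 (x) x 62 (y) mm) squarely on top of each other, fixed, their flat top 40 mm above the desk. Origin: centre of the underside, on the desk; x along the length.
- instrument_tray: Place of the instrument case: dark wooden open tray with grey felt, fixed, 236 (x) x 90 (y) x 13 mm high outside, 228 x 82 mm inside; its floor is 4 mm above the desk. Origin: centre of its underside, on the desk; x along its length.
- mug: Bystander: blue mug, 80 mm across and 95 mm high, with a handle at its +y side; loose. Origin: centre of its underside.
- pencil_cup: Bystander: black mesh cup with pencils, 80 mm across, cup 100 mm and pencils up to 190 mm high; loose. Origin: centre of its underside.
Things that resemble listed ones, but are neither listed nor needed, are in the scene too. Of the things that look like the memo_holder, take the one that is farthest to the robot's left at the start.

How it is judged:
At the end, for the whole second after the job is handed in: Note block flat on its holder's floor; phone flat, screen up, within 15 mm of the pad's centre; red logbook flat on the green ones within 14 mm and 0.2 rad; case flat on the tray's floor. All released and at rest; mug and pencil cup within 15 mm of where they stood (horizontal distance between memo_block and memo_holder below 0.012 m and z of memo_block in the frame of memo_holder between -0.001 and 0.007 m and linear speed of each of memo_block, phone, logbook, case below 0.02 m/s and angular speed of each of memo_block, phone, logbook, case below 0.2 rad/s and angle between each of memo_block, phone, logbook, case's own z axis and vertical below 0.06 rad and horizontal distance between phone and charging_pad below 0.015 m and z of phone in the frame of charging_pad between 0.005 and 0.013 m and horizontal distance between logbook and log_shelf_pile below 0.014 m and z of logbook in the frame of log_shelf_pile between 0.036 and 0.044 m and angle between the x axis of logbook and the x axis of log_shelf_pile, either way round below 0.2 rad and horizontal distance between case and instrument_tray below 0.02 m and z of case in the frame of instrument_tray between 0 and 0.008 m); the robot touches nothing.
It fails at once if the mug was moved more than 15 mm or tipped (distance of mug from where it was at the start of the episode above 0.015 m or angle between mug's own z axis and vertical above 0.3 rad).
It fails at once if the pencil cup was moved more than 15 mm or tipped (distance of pencil_cup from where it was at the start of the episode above 0.015 m or angle between pencil_cup's own z axis and vertical above 0.3 rad).
It fails at once if one of the pile's things was turned on its side (angle between any of memo_block, phone, logbook, case's own z axis and vertical above 1 rad).
It fails at once if a thing was dropped or slammed onto its place (it came down over the last 20 mm faster than 0.5 m/s) ((horizontal distance between memo_block and memo_holder below 0.05 m and z of memo_block in the frame of memo_holder below 0.023 m and linear speed of memo_block above 0.5 m/s) or (horizontal distance between phone and charging_pad below 0.05 m and z of phone in the frame of charging_pad below 0.029 m and linear speed of phone above 0.5 m/s) or (horizontal distance between logbook and log_shelf_pile below 0.05 m and z of logbook in the frame of log_shelf_pile below 0.06 m and linear speed of logbook above 0.5 m/s) or (horizontal distance between case and instrument_tray below 0.05 m and z of case in the frame of instrument_tray below 0.024 m and linear speed of case above 0.5 m/s)).
It also fails if it takes over 115 s, if anything falls off the work surface, if the arm or the gripper's body presses on something with over 40 N, if the wrist force passes 120 N, or if a joint passes its speed limit or range.

### The arm

A 6-joint arm with a two-finger parallel gripper is mounted at the origin on the work surface. World frame = base frame: x ahead of the robot, y to its left, z up, the work surface at z = 0. Lengths are in m, angles in rad, forces in N, time in s.
With the tool pointing down it reaches from about 0.25 to 0.775 m from the base axis. Payload 4 kg.
Tool frame: the origin (TCP) lies at the very end of the fingers, on their centre line; the grasp point (between the pads) lies 19 mm behind it (robot.hold_point_z is the distance from the TCP to the grasp point, in m); z points along the fingers, y is the line along which they close (so a half turn about z gives the same grasp; the last joint's range is limited). The gripper opens to 94 mm and grips with 3 to 60 N. Pads are 16 mm wide; open, the fingers measure 119 mm over their backs; the gripper's body (75 mm by 177 mm) begins 78 mm behind the grasp point.
Start: joints at [-1.244, 0.087, 1.371, -0, 1.684, -0.103], TCP at [0.229, -0.5, 0.206] pointing down, gripper open.
Joint ranges: [-3.1, 3.1], [-0.76, 2.03], [0.27, 2.55], [-1.08, 4.22], [0.17, 2.65], [-2.57, 2.57]. Speed limits (rad/s): [2.79, 2.79, 3.14, 3.14, 3.14, 3.14].

### API

Orientations are given as [roll, pitch, yaw] about the fixed x, y, z axes, in that order (R = Rz(yaw) Ry(pitch) Rx(roll)).
In Python, from bench import robot gives the robot as it stands.
- The arm moves only by the tool carry_out, never from a script. Its argument "steps" is a list of rows, each a list of 3 entries, a list of its own where there are three numbers: the shift along the tool's x, y, z in m, then the turn about the tool's z in units of 10 degrees (1.0 is 10 degrees), then the closure, from -1 (fully open) to 1 (shut). In form: [[[tx, ty, tz], roll, jaw], ...]. A call has 1 to 10 rows; each row is the pose to reach, as a shift and turn from the pose commanded when the call began, along the tool's axes at that moment; what a row does not reach only later rows make up. A row lasts 1/8 s, in which the tool goes at most 62.5 mm and 10.7 degrees, less where a joint would pass 70% of its speed; a pose out of reach is approached as far as the arm can. A call with a gripper value outside its range is refused whole. The fingers move at their own pace and stop on an object; the grip force is fixed at half the most. Time passes only in rows, so rows that repeat a pose let the fingers close. It gives the time, the measured TCP pose, the force, the opening and the grip force at its end, in the units of the state.
- robot.get_obs(): the state, without advancing time (a new reading comes with each control period).
- robot.snapshot(name): name is "scene" or "top"; returns a dict with "image" (420x560x3 uint8, red, green, blue), "z_map" (420x560 float32, m along the optical axis (not along the pixel's ray), 0 where there is no reading), "mtx" (3x3 intrinsics, pixels), "R" (3x3) and "t" (3): a world point X has camera coordinates R X + t. Camera axes: x right, y down, z forward; pixel columns grow to the right and rows downward; lengths in m; the calibration is good to about 2 mm. A picture is of the moment at which its call begins.
- robot.close_job(): hands the job in; it is judged then, once.
The state is a dict: "time": time; "joint_positions": joint angles; "qvel": joint speeds; "joint_torque": joint torques, N m; "tool_pos": TCP position; "ee_rot": TCP orientation; "wrist_force": force on the tool from outside, world axes, zero at the start; "wrist_torque": the same for the moment, N m; "width": finger opening in m; "finger_force": force on a finger pad.
Only numpy, scipy, OpenCV 4.12 (cv2) and the standard library are available. Lean on these libraries where they do the work, as an engineer would, in place of code of your own. Each camera call takes 0.05 s, during which the arm holds its last target. There are 200 camera calls.

## Working session

There is one attempt and no reset: what is moved stays moved. The work goes in short steps, Python scripts to look and compute and a tool call to move; the robot and the scene stay as the last step left them, time stands still between calls to the robot, and variables do not carry over. Pictures are saved under pics/ and viewed, at most 14 in all, crops included, and the job is handed in when it is done.

Besides the shell and the picture viewer there is one more tool, called after "Emit:" in YAML: its name, and indented under it one key for each argument. carry_out: Moves the arm, as the interface text tells. Its arguments: {"type":"object","properties":{"steps":{"type":"array","items":{"type":"array"}}},"required":["steps"]}

```bash
mkdir -p pics; ls; python3 - <<'E'
from bench import robot
import cv2,numpy as np
o=robot.get_obs();print({k:np.round(v,3).tolist() for k,v in o.items()})
for n in("top","scene"):
    s=robot.snapshot(n);np.savez(f"{n}0.npz",**s)
    cv2.imwrite(f"pics/{n}0.png",cv2.cvtColor(s["image"],cv2.COLOR_RGB2BGR))
    print(n,s["mtx"].tolist(),np.round(s["R"],3).tolist(),s["t"])
E
```

```text
pics
{'time': 0.0, 'joint_positions': [-1.244, 0.088, 1.372, -0.0, 1.684, -0.103], 'qvel': [-0.0, -0.002, -0.001, 0.0, 0.001, 0.0], 'joint_torque': [-0.0, -34.018, -30.243, 0.072, 0.033, -0.0], 'tool_pos': [0.229, -0.499, 0.204], 'ee_rot': [-3.139, -0.0, 0.43], 'wrist_force': [0.334, -0.974, -0.682], 'wrist_torque': [-0.02, -0.021, -0.021], 'finger_force': 0.0, 'width': 0.094}
top [[422.4863310205611, 0.0, 278.4661287686834], [0.0, 422.4863310205611, 208.92090676893883], [0.0, 0.0, 1.0]] [[0.022, -1.0, 0.008], [-0.994, -0.023, -0.103], [0.104, -0.005, -0.995]] [-0.08802524  0.55344517  1.15471004]
scene [[448.85092646746955, 0.0, 273.1082704374823], [0.0, 448.85092646746955, 214.4572441173582], [0.0, 0.0, 1.0]] [[0.562, 0.827, 0.012], [0.5, -0.328, -0.802], [-0.659, 0.456, -0.597]] [-0.27399072 -0.25518539  1.83046103]
```

View pics/top0.png

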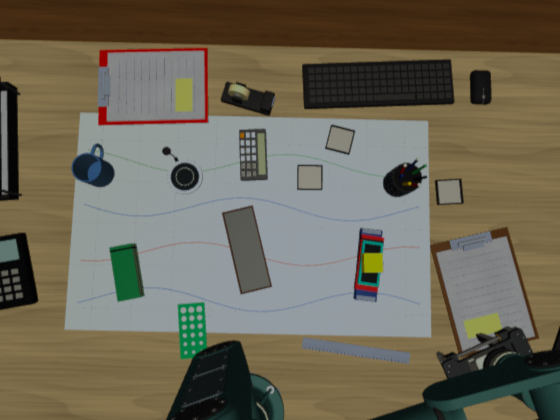

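View pics/scene0.png

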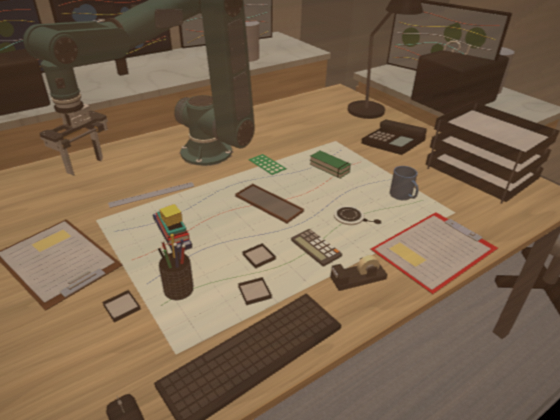

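The top view shows the pile at about (370,264), with the note block on top at (373,263). The pad is at (186,176), the tray at (247,250) and the green logbooks at (126,272). The mug is at (93,168) and the pencil cup at (402,180). Of the three holder-like squares at (310,177), (340,139) and (449,192), the leftmost is (310,177).

```bash
cat > h.py <<'E'
import cv2,numpy as np
def world(s):
    z=s["z_map"].astype(float);h,w=z.shape;u,v=np.meshgrid(np.arange(w),np.arange(h))
    K=s["mtx"];P=np.stack([(u-K[0,2])/K[0,0]*z,(v-K[1,2])/K[1,1]*z,z],-1)
    return (P-s["t"])@s["R"]
def rect(W,m,name=""):
    p=W[m];r=cv2.minAreaRect((p[:,:2]*1000).astype(np.float32))
    (cx,cy),(a,b),_=r;q=cv2.boxPoints(r);e=[q[1]-q[0],q[2]-q[1]];e=max(e,key=np.linalg.norm)
    yaw=(np.degrees(np.arctan2(e[1],e[0]))+90)%180-90
    print(name,"n",len(p),"c",np.round([cx,cy],1),"size",np.round(sorted((a,b)),1),"yawdeg",round(yaw,1),"z",np.round(1000*np.median(p[:,2]),1),"mean",np.round(1000*p.mean(0),1))
E
python3 - <<'E'
from h import *
s=dict(np.load("top0.npz"));W=world(s);hsv=cv2.cvtColor(s["image"],cv2.COLOR_RGB2HSV).astype(int)
H,S,V=hsv[...,0],hsv[...,1],hsv[...,2];Z=W[...,2]
v,u=np.mgrid[:420,:560]
def box(u0,u1,v0,v1): return (u>=u0)&(u<u1)&(v>=v0)&(v<v1)
print("desk z",np.median(Z[box(280,340,220,280)]), np.median(Z[box(90,110,290,310)]))
pile=box(345,395,220,310)
zs=Z[pile];print(np.histogram(zs,bins=np.arange(-.004,.104,.004)))
rect(W,pile&(Z>.08),"memo")
rect(W,pile&(Z>.048)&(Z<.066),"phone")
rect(W,pile&(Z>.034)&(Z<.048),"log")
rect(W,pile&(Z>.014)&(Z<.03),"case")
rect(W,pile&(Z>.01)&(Z<.048),"log+case")
rect(W,box(290,330,158,196)&(V<110)&(Z<.03),"holder dark")
rect(W,box(290,330,158,196)&(Z>.007),"holder z")
rect(W,box(165,210,156,196)&(Z>.005),"pad z")
rect(W,box(100,150,235,310)&(Z>.03),"green")
rect(W,box(215,280,200,300)&(Z>.008),"tray rim")
rect(W,box(60,125,135,200)&(Z>.02),"mug")
rect(W,box(375,430,150,205)&(Z>.02),"cup")
rect(W,box(235,270,125,185)&(Z>.004),"calc")
big=cv2.resize(s["image"][215:310,335:405],None,fx=6,fy=6,interpolation=cv2.INTER_CUBIC)
b2=cv2.resize(s["image"][140:200,160:220],None,fx=6,fy=6,interpolation=cv2.INTER_CUBIC)
c=np.zeros((570,790,3),np.uint8);c[:,:420]=big;c[:360,425:785]=b2
cv2.imwrite("pics/crop1.png",c[...,::-1])
E
```

```text
desk z 0.0013517154546548924 0.0017555644274718572
(array([ 799, 1550,  331,   13,    9,   63,  227,  108,   13,   22,   42,
        192,   91,   22,  191,  348,   31,    3,    7,    8,    2,    3,
         16,  115,  222,   22]), array([-0.004,  0.   ,  0.004,  0.008,  0.012,  0.016,  0.02 ,  0.024,
        0.028,  0.032,  0.036,  0.04 ,  0.044,  0.048,  0.052,  0.056,
        0.06 ,  0.064,  0.068,  0.072,  0.076,  0.08 ,  0.084,  0.088,
        0.092,  0.096,  0.1  ]))
memo n 396 c [ 412.  -210.5] size [ 47.2 281. ] yawdeg -88.8 z 92.8 mean [ 415.2 -313.3  143.1]
phone n 593 c [ 415.6 -327.1] size [ 58.5 126.3] yawdeg -6.8 z 56.7 mean [ 410.8 -324.1   56.6]
log n 334 c [ 413.  -326.9] size [ 62.5 150.2] yawdeg -7.2 z 42.6 mean [ 414.  -319.2   42.4]
case n 411 c [ 408.1 -326.9] size [ 66.2 200.1] yawdeg -5.3 z 22.6 mean [ 393.5 -324.1   22.6]
log+case n 773 c [ 408.2 -326.5] size [ 67.  200.1] yawdeg -5.3 z 26.1 mean [ 402.9 -321.    31.2]
holder dark n 165 c [ 651.7 -162.6] size [70.2 72.4] yawdeg 90.0 z 12.3 mean [ 648.6 -162.5   11.6]
holder z n 245 c [ 559.1 -139.9] size [ 90.6 280.4] yawdeg -14.7 z 11.5 mean [ 650.  -163.2   31.4]
pad z n 1028 c [590.1  77.3] size [134.7 408.7] yawdeg 61.2 z 10.4 mean [646.6 194.1  12.6]
green n 1332 c [413.7 154.7] size [150.  446.1] yawdeg -77.8 z 41.3 mean [373.8 333.9  56.9]
tray rim n 746 c [448.    0.6] size [132.5 284.4] yawdeg 10.2 z 10.6 mean [444.2  11.8  29.1]
mug n 925 c [534.4 211.9] size [109.6 588.3] yawdeg 59.6 z 67.7 mean [653.1 430.9  80.3]
cup n 1034 c [ 533.3 -270.2] size [ 80.8 441.7] yawdeg -53.0 z 101.2 mean [ 635.5 -402.9  112.6]
calc n 1500 c [616.2  -2.6] size [103.3 376.7] yawdeg 4.7 z 16.6 mean [711.4   1.4  21.5]
```

View pics/crop1.png

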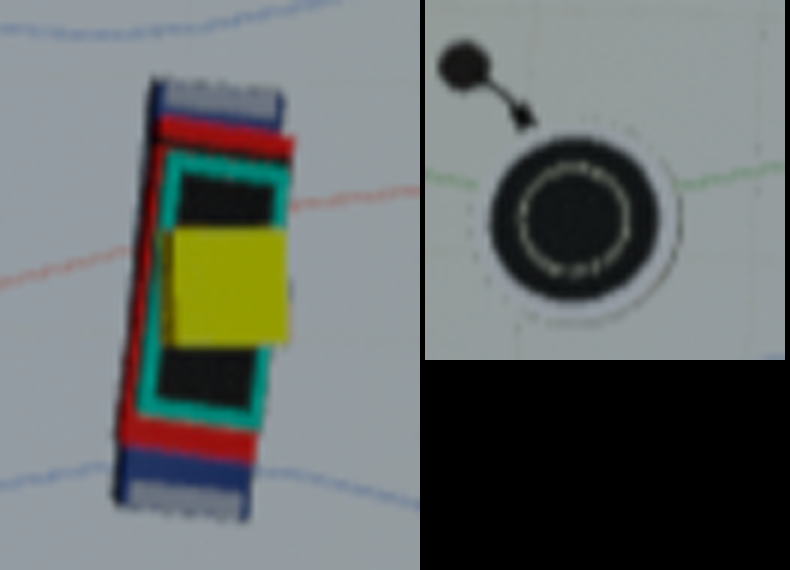

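The crop shows the memo, phone, logbook and case stacked with only small offsets. The pad's dark face is centred at about (186,176) in the top view. I'll measure again, leaving out the stray depth readings.

```bash
cat >> h.py <<'E'
v,u=np.mgrid[:420,:560]
def box(u0,u1,v0,v1): return (u>=u0)&(u<u1)&(v>=v0)&(v<v1)
def clean(m): 
    n,l,st,_=cv2.connectedComponentsWithStats(m.astype(np.uint8),connectivity=4)
    return l==1+np.argmax(st[1:,4])
E
python3 - <<'E'
from h import *
s=dict(np.load("top0.npz"));W=world(s)
hsv=cv2.cvtColor(s["image"],cv2.COLOR_RGB2HSV).astype(int)
H,S,V=hsv[...,0],hsv[...,1],hsv[...,2];Z=W[...,2]
def r(b,lo,hi,n,extra=True): rect(W,clean(b&(Z>lo)&(Z<hi)&extra),n)
r(box(345,395,220,310),.086,.1,"memo")
hold=box(290,330,158,196)
r(hold,.009,.02,"holder"); r(hold,-.01,.02,"holder dark",V<115)
r(box(325,360,120,160),-.01,.02,"decoyB",V<115); r(box(430,470,170,210),-.01,.02,"decoyC",V<115)
pad=box(165,210,156,196); r(pad,-.01,.02,"pad dark",V<70); r(pad,.006,.02,"pad z")
r(box(100,150,235,310),.036,.048,"green")
r(box(215,280,200,300),.009,.02,"tray z");r(box(215,280,200,300),-.02,.02,"tray col",V<120)
r(box(60,125,135,200),.088,.105,"mug");r(box(60,125,135,200),.02,.105,"mug all")
r(box(375,430,150,205),.09,.115,"cup"); r(box(375,430,150,205),.02,.3,"cupall")
r(box(235,270,125,185),.01,.03,"calc")
E
```

```text
memo n 366 c [ 414.5 -325.8] size [47.  50.3] yawdeg -88.8 z 92.8 mean [ 414.6 -325.7   92.7]
holder n 150 c [ 653.  -162.6] size [72.3 72.6] yawdeg 0.6 z 14.3 mean [ 655.6 -167.    14.1]
holder dark n 183 c [ 651.8 -162.6] size [70.3 72.4] yawdeg -89.8 z 11.5 mean [ 651.2 -162.5   11. ]
decoyB n 201 c [ 765.  -249.7] size [72.6 74.1] yawdeg 76.7 z 11.7 mean [ 764.8 -248.2   10.4]
decoyC n 326 c [ 620.4 -569. ] size [79.8 89.4] yawdeg -87.3 z 8.3 mean [ 618.4 -563.2    8.2]
pad dark n 547 c [645.2 195.6] size [75.2 77.3] yawdeg -55.6 z 10.8 mean [645.2 195.7  10.8]
pad z n 928 c [646.4 195. ] size [98.2 98.8] yawdeg 77.9 z 10.6 mean [646.5 195.1  10.7]
green n 1262 c [373.2 340.9] size [ 64.3 150. ] yawdeg 11.8 z 41.3 mean [372.8 340.1  41.4]
tray z n 366 c [443.4  12.5] size [ 90.2 236.1] yawdeg 14.9 z 13.8 mean [443.4  12.6  13.8]
tray col n 2729 c [441.2  13. ] size [ 92.3 237. ] yawdeg 15.0 z 6.0 mean [440.9  12.5   6.6]
mug n 205 c [650.4 438.9] size [79.1 79.4] yawdeg 26.9 z 94.7 mean [651.2 439.7  94.4]
mug all n 912 c [660.6 442.5] size [ 80.2 103.5] yawdeg 22.5 z 67.2 mean [656.3 438.   64.3]
cup n 594 c [ 641.9 -413.3] size [80.1 80.4] yawdeg -89.2 z 101.2 mean [ 639.6 -410.3  101.2]
cupall n 1023 c [ 641.7 -413.3] size [80.2 80.8] yawdeg 0.3 z 101.1 mean [ 637.7 -406.5  100.9]
calc n 1377 c [714.8   1.6] size [ 78.1 150.8] yawdeg 3.4 z 16.8 mean [713.5   1.3  16.8]
```

```bash
cat > d.py <<'E'
import sys,numpy as np
from bench import robot
def go(*targets):
    o=robot.get_obs();p=np.array(o["tool_pos"])*1000;y=o["ee_rot"][2]
    print("t",round(o["time"],2),"pos",p.round(1),"rpy",np.degrees(o["ee_rot"]).round(2),"w",round(o["width"]*1000,1),"F",np.round(o["wrist_force"],1),o["finger_force"])
    for X,Y,Z,yd in targets:
        d=np.array([X,Y,Z])-p;c,s=np.cos(y),np.sin(y)
        print((X,Y,Z,yd),"-> tool mm",np.round([c*d[0]+s*d[1],s*d[0]-c*d[1],-d[2]],1),"turn",round((np.degrees(y)-yd)/10,3))
if __name__=="__main__": go(*eval("["+sys.argv[1]+"]"))
E
python3 d.py "(414.5,-325.8,150,.6),(414.5,-325.8,70,.6)"
```

```text
t 0.1 pos [ 229.  -499.5  204.4] rpy [-1.7989e+02 -1.0000e-02  2.4630e+01] w 93.9 F [0.2 0.5 0.7] 0.0
(414.5, -325.8, 150, 0.6) -> tool mm [241.  -80.6  54.4] turn 2.403
(414.5, -325.8, 70, 0.6) -> tool mm [241.  -80.6 134.4] turn 2.403
```

Emit:
carry_out:
  steps:
    - [[0.05, -0.017, 0], 0.5, -1]
    - [[0.1, -0.034, 0], 1.0, -1]
    - [[0.15, -0.05, 0.01], 1.5, -1]
    - [[0.2, -0.067, 0.03], 2.0, -1]
    - [[0.23, -0.078, 0.05], 2.4, -1]
    - [[0.241, -0.0806, 0.054], 2.4, -1]
    - [[0.241, -0.0806, 0.054], 2.4, -1]
    - [[0.241, -0.0806, 0.054], 2.4, -1]

```text
time: 1.1
tool_pos: [0.4143, -0.3277, 0.1525]
ee_rot: [3.14, -0.001, 0.01]
wrist_force: [-0.8, -0.6, 0.3]
width: 0.0943
finger_force: 0.0
```

```bash
python3 d.py "(414.5,-325.8,71,.6)"
```

```text
t 1.1 pos [ 414.3 -327.7  152.5] rpy [ 1.799e+02 -4.000e-02  5.700e-01] w 94.3 F [-0.8 -0.6  0.3] 0.0
(414.5, -325.8, 71, 0.6) -> tool mm [ 0.2 -1.9 81.5] turn -0.003
```

Emit:
carry_out:
  steps:
    - [[0, -0.002, 0.03], 0, -1]
    - [[0, -0.002, 0.06], 0, -1]
    - [[0, -0.002, 0.075], 0, -1]
    - [[0, -0.002, 0.081], 0, -1]
    - [[0, -0.002, 0.081], 0, -1]
    - [[0, -0.002, 0.081], 0, 1]
    - [[0, -0.002, 0.081], 0, 1]
    - [[0, -0.002, 0.081], 0, 1]
    - [[0, -0.002, 0.081], 0, 1]
    - [[0, -0.002, 0.081], 0, 1]

```text
time: 2.35
tool_pos: [0.4148, -0.3246, 0.0707]
ee_rot: [3.141, -0.0, 0.011]
wrist_force: [-0.1, -0.3, 0.0]
width: 0.0499
finger_force: 30.0
```

```bash
python3 d.py "(414.5,-325.8,71,.6)"
```

```text
t 2.35 pos [ 414.8 -324.6   70.7] rpy [ 1.7996e+02 -2.0000e-02  6.3000e-01] w 49.9 F [-0.1 -0.3  0. ] 30.000053644180298
(414.5, -325.8, 71, 0.6) -> tool mm [-0.3  1.2 -0.3] turn 0.003
```

Emit:
carry_out:
  steps:
    - [[0, 0, -0.015], 0, 1]
    - [[0, 0, -0.045], 0, 1]
    - [[0.03, -0.02, -0.06], 0, 1]
    - [[0.08, -0.055, -0.06], 0, 1]
    - [[0.13, -0.09, -0.06], 0, 1]
    - [[0.18, -0.123, -0.05], 0, 1]
    - [[0.22, -0.15, -0.03], 0, 1]
    - [[0.238, -0.162, -0.01], 0, 1]
    - [[0.238, -0.162, -0.005], 0, 1]
    - [[0.238, -0.162, -0.005], 0, 1]

```text
time: 3.6
tool_pos: [0.6502, -0.1602, 0.0757]
ee_rot: [3.141, 0.001, 0.01]
wrist_force: [-0.5, -0.2, -1.7]
width: 0.0499
finger_force: 30.0
```

```bash
python3 d.py "(652.6,-162.6,18,.6)"; python3 - <<'E'
from h import *
from bench import robot
s=robot.snapshot("scene");im=s["image"]
cv2.imwrite("pics/a1.png",cv2.resize(im[120:330,80:360],None,fx=2.6,fy=2.6,interpolation=cv2.INTER_CUBIC)[...,::-1])
E
```

```text
t 3.6 pos [ 650.2 -160.2   75.7] rpy [1.7998e+02 5.0000e-02 6.0000e-01] w 49.9 F [-0.5 -0.2 -1.7] 29.999717473983765
(652.6, -162.6, 18, 0.6) -> tool mm [ 2.3  2.4 57.7] turn 0.0
```

View pics/a1.png

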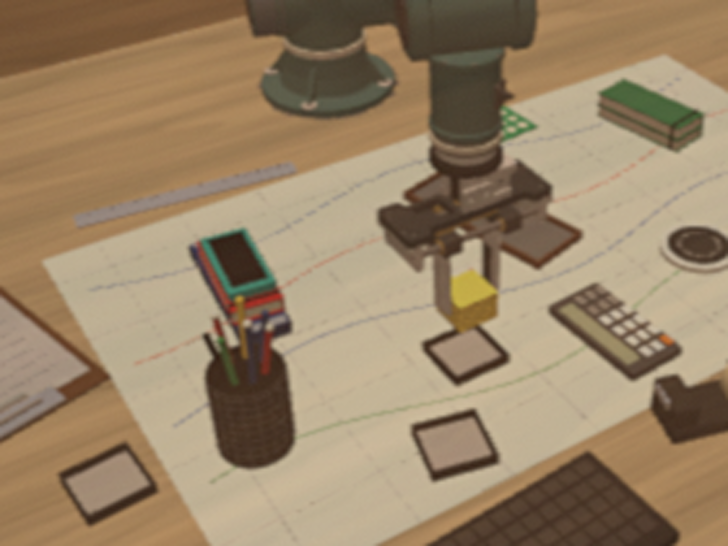

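The memo is held level above the right holder, at about (465,350) in the crop, so I'll lower it.

Emit:
carry_out:
  steps:
    - [[0.002, 0.002, 0.02], 0, 1]
    - [[0.002, 0.002, 0.035], 0, 1]
    - [[0.002, 0.002, 0.043], 0, 1]
    - [[0.002, 0.002, 0.048], 0, 1]
    - [[0.002, 0.002, 0.052], 0, 1]
    - [[0.002, 0.002, 0.055], 0, 1]
    - [[0.002, 0.002, 0.057], 0, 1]
    - [[0.002, 0.002, 0.057], 0, 1]
    - [[0.002, 0.002, 0.057], 0, 1]

```text
time: 4.78
tool_pos: [0.6531, -0.1617, 0.0187]
ee_rot: [3.141, -0.0, 0.011]
wrist_force: [-0.8, 0.1, -0.6]
width: 0.0493
finger_force: 30.0
```

```bash
python3 d.py "(652.6,-162.6,18,.6)"
```

```text
t 4.78 pos [ 653.1 -161.7   18.7] rpy [ 1.7999e+02 -3.0000e-02  6.3000e-01] w 49.3 F [-0.8  0.1 -0.6] 29.999696016311646
(652.6, -162.6, 18, 0.6) -> tool mm [-0.5  0.9  0.7] turn 0.003
```

Emit:
carry_out:
  steps:
    - [[0, 0.001, 0.001], 0, 1]
    - [[0, 0.001, 0.001], 0, 1]
    - [[0, 0.001, 0.002], 0, 1]
    - [[0, 0.001, 0.002], 0, 1]

```text
time: 5.28
tool_pos: [0.6531, -0.1629, 0.0177]
ee_rot: [3.141, -0.001, 0.011]
wrist_force: [-1.3, 1.5, 5.6]
width: 0.0499
finger_force: 30.0
```

Emit:
carry_out:
  steps:
    - [[0, 0, 0.0015], 0, -1]
    - [[0, 0, 0.0015], 0, -1]
    - [[0, 0, 0.0015], 0, -1]
    - [[0, 0, 0.0], 0, -1]
    - [[0, 0, -0.02], 0, -1]
    - [[0, 0, -0.06], 0, -1]
    - [[0, 0, -0.12], 0, -1]
    - [[-0.05, 0.03, -0.13], 0, -1]
    - [[-0.1, 0.06, -0.13], 0, -1]
    - [[-0.1, 0.06, -0.13], 0, -1]

```text
time: 6.52
tool_pos: [0.5512, -0.2257, 0.1485]
ee_rot: [3.14, -0.001, 0.007]
wrist_force: [0.4, 0.7, -0.1]
width: 0.094
finger_force: 0.0
```

```bash
cat > pile.py <<'E'
from h import *
from bench import robot
s=robot.snapshot("top");W=world(s);Z=W[...,2]
hsv=cv2.cvtColor(s["image"],cv2.COLOR_RGB2HSV).astype(int)
def r(b,lo,hi,n): 
    m=b&(Z>lo)&(Z<hi)
    if m.sum()>30: rect(W,clean(m),n)
P=box(335,405,215,315)
r(P,.05,.066,"phone");r(P,.036,.048,"log");r(P,.016,.03,"case");r(P,.036,.066,"phone+log")
r(box(285,335,150,200),.03,.05,"memo")
r(box(155,215,140,210),.014,.035,"phone@pad")
r(box(90,160,225,315),.05,.07,"log@green")
r(box(210,285,195,305),.02,.035,"case@tray")
r(box(60,125,135,200),.088,.105,"mug");r(box(375,430,150,205),.09,.115,"cup")
E
python3 pile.py; python3 d.py
```

```text
phone n 483 c [ 407.6 -343.2] size [ 47.6 125.7] yawdeg -20.7 z 57.0 mean [ 395.3 -336.    57.1]
log n 104 c [ 344.9 -321.8] size [13.8 55.1] yawdeg 83.1 z 42.7 mean [ 344.8 -322.3   42.7]
case n 227 c [ 323.3 -321.2] size [28.9 63. ] yawdeg 86.6 z 22.6 mean [ 322.9 -320.3   22.7]
phone+log n 594 c [ 409.3 -329.9] size [ 55.1 143.3] yawdeg -7.2 z 56.4 mean [ 387.1 -333.9   54.4]
memo n 326 c [ 652.5 -160.3] size [48.7 50.2] yawdeg 1.9 z 40.0 mean [ 652.8 -160.4   39.9]
phone@pad n 3 c [621.7 200.6] size [0.3 5.5] yawdeg -0.6 z 14.8 mean [621.8 200.5  15. ]
mug n 204 c [650.3 438.7] size [78.1 79.4] yawdeg 33.3 z 94.9 mean [650.2 439.5  94.7]
cup n 303 c [ 655.5 -422.6] size [46.5 79.7] yawdeg 58.9 z 101.5 mean [ 654.4 -418.8  101.9]Traceback (most recent call last):
  File "d.py", line 9, in <module>
    if __name__=="__main__": go(*eval("["+sys.argv[1]+"]"))
                                          ~~~~~~~~^^^
IndexError: list index out of range
```

Emit:
carry_out:
  steps:
    - [[-0.04, -0.05, 0], 0, -1]
    - [[-0.08, -0.1, 0], 0, -1]
    - [[-0.12, -0.13, 0], 0, -1]
    - [[-0.12, -0.13, 0], 0, -1]

```text
time: 7.08
tool_pos: [0.4311, -0.0924, 0.1471]
ee_rot: [-3.141, -0.001, 0.015]
wrist_force: [1.1, 0.2, -0.7]
width: 0.0941
finger_force: 0.0
```

```bash
python3 pile.py; python3 d.py "(415,-327,120,-6)"
```

```text
phone n 962 c [ 412.3 -327.5] size [ 59.4 119.7] yawdeg -7.0 z 56.9 mean [ 412.1 -326.5   56.8]
log n 318 c [ 413.  -326.9] size [ 63.2 150.1] yawdeg -7.7 z 42.8 mean [ 414.6 -320.    42.6]
case n 230 c [ 323.3 -321.1] size [29.1 61.8] yawdeg 86.3 z 22.8 mean [ 323.  -320.    22.8]
phone+log n 1287 c [ 413.  -326.9] size [ 63.2 150.1] yawdeg -7.7 z 55.8 mean [ 412.6 -324.8   53.2]
memo n 332 c [ 652.8 -160.4] size [48.2 51.2] yawdeg 0.7 z 39.9 mean [ 652.4 -160.5   39.8]
phone@pad n 3 c [643.8 188.8] size [2.8 2.8] yawdeg -87.5 z 14.4 mean [643.3 189.2  14.5]
mug n 202 c [650.1 439. ] size [78.  80.3] yawdeg 72.7 z 94.8 mean [650.7 439.4  94.7]
cup n 597 c [ 641.5 -413.4] size [78.6 80. ] yawdeg 4.3 z 101.1 mean [ 639.6 -410.3  101.2]
t 7.12 pos [432.8 -93.8 147.6] rpy [ 1.7996e+02 -1.6000e-01  7.8000e-01] w 94.2 F [-0.4  0.3 -0.6] 0.0
(415, -327, 120, -6) -> tool mm [-21.  232.9  27.6] turn 0.678
```

Emit:
carry_out:
  steps:
    - [[-0.005, 0.05, 0], 0.2, -1]
    - [[-0.01, 0.1, 0], 0.4, -1]
    - [[-0.015, 0.15, 0], 0.6, -1]
    - [[-0.02, 0.2, 0.01], 0.78, -1]
    - [[-0.0238, 0.2329, 0.03], 0.78, -1]
    - [[-0.0238, 0.2329, 0.06], 0.78, -1]
    - [[-0.0238, 0.2329, 0.08], 0.78, -1]
    - [[-0.0238, 0.2329, 0.08], 0.78, -1]
    - [[-0.0238, 0.2329, 0.08], 0.78, -1]

```text
time: 8.25
tool_pos: [0.4122, -0.3295, 0.0676]
ee_rot: [3.14, -0.002, -0.125]
wrist_force: [-0.1, -0.6, 0.3]
width: 0.094
finger_force: 0.0
```

```bash
python3 d.py "(412.2,-327,44.5,-7)"
```

```text
t 8.25 pos [ 412.2 -329.5   67.6] rpy [ 1.7992e+02 -1.0000e-01 -7.1700e+00] w 94.0 F [-0.1 -0.6  0.3] 0.0
(412.2, -327, 44.5, -7) -> tool mm [-0.3 -2.4 23.1] turn -0.017
```

Emit:
carry_out:
  steps:
    - [[0, -0.002, 0.01], 0, -1]
    - [[0, -0.002, 0.018], 0, -1]
    - [[0, -0.002, 0.022], 0, -1]
    - [[0, -0.002, 0.023], 0, -1]
    - [[0, -0.002, 0.023], 0, -1]

```text
time: 8.88
tool_pos: [0.4112, -0.3263, 0.0436]
ee_rot: [3.141, -0.0, -0.125]
wrist_force: [0.8, -0.4, 0.2]
width: 0.0939
finger_force: 0.0
```

Emit:
carry_out:
  steps:
    - [[0, 0, 0], 0, 1]
    - [[0, 0, 0], 0, 1]
    - [[0, 0, 0], 0, 1]
    - [[0, 0, 0], 0, 1]
    - [[0, 0, 0], 0, 1]

```text
time: 9.5
tool_pos: [0.4112, -0.3265, 0.0436]
ee_rot: [3.141, -0.0, -0.125]
wrist_force: [-0.5, -0.6, 0.4]
width: 0.0577
finger_force: 30.0
```

```bash
python3 d.py "(645.8,195.3,120,0)"
```

```text
t 9.5 pos [ 411.2 -326.5   43.6] rpy [ 1.7996e+02 -1.0000e-02 -7.1800e+00] w 57.7 F [-0.5 -0.6  0.4] 29.999849796295166
(645.8, 195.3, 120, 0) -> tool mm [ 167.6 -547.1  -76.4] turn -0.718
```

Emit:
carry_out:
  steps:
    - [[0, 0, -0.008], 0, 1]
    - [[0, 0, -0.025], 0, 1]
    - [[0, 0, -0.055], 0, 1]
    - [[0.01, -0.03, -0.076], 0, 1]
    - [[0.022, -0.07, -0.076], 0, 1]
    - [[0.034, -0.11, -0.076], 0, 1]
    - [[0.046, -0.15, -0.076], 0, 1]
    - [[0.058, -0.19, -0.076], 0, 1]
    - [[0.07, -0.23, -0.076], 0, 1]
    - [[0.082, -0.27, -0.076], 0, 1]

```text
time: 10.75
tool_pos: [0.527, -0.0673, 0.121]
ee_rot: [3.141, -0.002, -0.125]
wrist_force: [0.3, -0.6, -1.8]
width: 0.0575
finger_force: 30.0
```

Emit:
carry_out:
  steps:
    - [[0.012, -0.04, 0], 0, 1]
    - [[0.024, -0.08, 0], 0, 1]
    - [[0.036, -0.12, 0], 0, 1]
    - [[0.048, -0.16, 0], 0, 1]
    - [[0.06, -0.2, 0], 0, 1]
    - [[0.072, -0.235, 0], 0, 1]
    - [[0.08, -0.26, 0], 0, 1]
    - [[0.085, -0.274, 0], 0, 1]
    - [[0.085, -0.276, 0], 0, 1]
    - [[0.085, -0.276, 0], 0, 1]

```text
time: 12.0
tool_pos: [0.6448, 0.1938, 0.1197]
ee_rot: [3.141, 0.0, -0.126]
wrist_force: [0.6, -0.3, -1.8]
width: 0.0575
finger_force: 30.0
```

```bash
python3 d.py "(644.8,195.3,13,-7)"; python3 - <<'E'
from h import *
from bench import robot
s=robot.snapshot("scene");im=s["image"]
cv2.imwrite("pics/a2.png",cv2.resize(im[60:300,180:480],None,fx=2.5,fy=2.5,interpolation=cv2.INTER_CUBIC)[...,::-1])
E
```

```text
t 12.0 pos [644.8 193.8 119.7] rpy [179.96   0.    -7.21] w 57.5 F [ 0.6 -0.3 -1.8] 29.99948412179947
(644.8, 195.3, 13, -7) -> tool mm [ -0.2  -1.5 106.7] turn -0.021
```

View pics/a2.png

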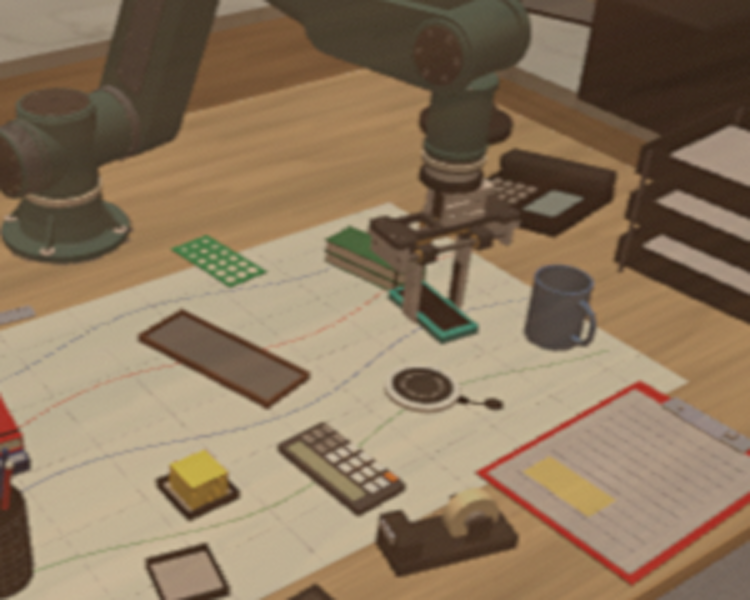

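The phone is held level at about (435,310), with the pad below it at (423,385). The memo is sitting in its holder at (200,480).

Emit:
carry_out:
  steps:
    - [[0, -0.0015, 0.03], 0, 1]
    - [[0, -0.0015, 0.06], 0, 1]
    - [[0, -0.0015, 0.08], 0, 1]
    - [[0, -0.0015, 0.09], 0, 1]
    - [[0, -0.0015, 0.096], 0, 1]
    - [[0, -0.0015, 0.101], 0, 1]
    - [[0, -0.0015, 0.105], 0, 1]
    - [[0, -0.0015, 0.106], 0, 1]
    - [[0, -0.0015, 0.106], 0, 1]

```text
time: 13.18
tool_pos: [0.6454, 0.1961, 0.0137]
ee_rot: [-3.142, -0.0, -0.125]
wrist_force: [0.6, -0.1, -1.5]
width: 0.0578
finger_force: 30.0
```

Emit:
carry_out:
  steps:
    - [[0, 0, 0.001], 0, 1]
    - [[0, 0, 0.001], 0, 1]
    - [[0, 0, 0.002], 0, 1]
    - [[0, 0, 0.002], 0, 1]

```text
time: 13.68
tool_pos: [0.6451, 0.1961, 0.0113]
ee_rot: [3.141, 0.0, -0.125]
wrist_force: [-1.3, -1.2, -1.8]
width: 0.0577
finger_force: 30.0
```

Emit:
carry_out:
  steps:
    - [[0, 0, 0.001], 0, 1]
    - [[0, 0, 0.001], 0, 1]
    - [[0, 0, 0.0015], 0, 1]

```text
time: 14.05
tool_pos: [0.6454, 0.1961, 0.0106]
ee_rot: [3.142, -0.0, -0.125]
wrist_force: [-1.8, 0.1, 3.3]
width: 0.0575
finger_force: 30.0
```

Emit:
carry_out:
  steps:
    - [[0, 0, 0.0], 0, -1]
    - [[0, 0, 0.0], 0, -1]
    - [[0, 0, 0.0], 0, -1]
    - [[0, 0, -0.001], 0, -1]
    - [[0, 0, -0.03], 0, -1]
    - [[0, 0, -0.07], 0, -1]
    - [[0, 0, -0.11], 0, -1]
    - [[-0.02, 0.04, -0.11], 0, -1]
    - [[-0.04, 0.09, -0.11], 0, -1]
    - [[-0.06, 0.14, -0.11], 0, -1]

```text
time: 15.3
tool_pos: [0.5675, 0.0635, 0.1202]
ee_rot: [3.141, -0.001, -0.124]
wrist_force: [0.5, 0.1, -0.0]
width: 0.0938
finger_force: 0.0
```

Emit:
carry_out:
  steps:
    - [[-0.02, 0.05, 0], 0, -1]
    - [[-0.04, 0.1, 0], 0, -1]
    - [[-0.06, 0.13, 0], 0, -1]
    - [[-0.06, 0.14, 0], 0, -1]
    - [[-0.06, 0.14, 0], 0, -1]

```text
time: 15.92
tool_pos: [0.4918, -0.0669, 0.1203]
ee_rot: [-3.141, -0.001, -0.126]
wrist_force: [0.2, 1.2, -0.8]
width: 0.0939
finger_force: 0.0
```

```bash
python3 pile.py; python3 d.py "(413,-326.9,60,-7.5)"
```

```text
log n 1254 c [ 412.9 -327.6] size [ 63.6 150. ] yawdeg -7.1 z 42.7 mean [ 412.6 -326.8   42.6]
case n 231 c [ 322.6 -321.2] size [28.6 61.8] yawdeg 84.0 z 22.6 mean [ 322.8 -320.2   22.5]
phone+log n 1268 c [ 412.9 -327.6] size [ 63.6 150. ] yawdeg -7.1 z 42.7 mean [ 412.6 -326.8   42.7]
memo n 330 c [ 652.7 -160.5] size [48.3 50.4] yawdeg 1.0 z 39.7 mean [ 652.6 -160.5   39.6]
phone@pad n 875 c [647.  197.3] size [ 59.3 120.4] yawdeg -7.3 z 24.4 mean [645.5 196.2  24.3]
mug n 203 c [649.9 438.4] size [78.2 79.8] yawdeg 70.1 z 95.6 mean [651.1 439.8  95.1]
cup n 588 c [ 641.7 -414.2] size [79.1 79.1] yawdeg 67.6 z 101.1 mean [ 639.7 -410.4  101.1]
t 15.97 pos [491.9 -66.3 120.2] rpy [-1.7997e+02 -4.0000e-02 -7.1700e+00] w 94.3 F [ 0.8 -0.9 -0.6] 0.0
(413, -326.9, 60, -7.5) -> tool mm [-45.8 268.4  60.2] turn 0.033
```

Emit:
carry_out:
  steps:
    - [[-0.008, 0.05, 0], 0, -1]
    - [[-0.016, 0.1, 0], 0, -1]
    - [[-0.025, 0.15, 0], 0, -1]
    - [[-0.033, 0.2, 0], 0, -1]
    - [[-0.041, 0.245, 0.01], 0, -1]
    - [[-0.046, 0.2684, 0.03], 0, -1]
    - [[-0.046, 0.2684, 0.055], 0, -1]
    - [[-0.046, 0.2684, 0.06], 0, -1]
    - [[-0.046, 0.2684, 0.06], 0, -1]

```text
time: 17.1
tool_pos: [0.4129, -0.3266, 0.06]
ee_rot: [-3.141, 0.0, -0.124]
wrist_force: [-0.4, -0.4, -0.2]
width: 0.0938
finger_force: 0.0
```

```bash
python3 d.py "(412.8,-327,25,-7.1)"
```

```text
t 17.1 pos [ 412.9 -326.6   60. ] rpy [-1.7998e+02  1.0000e-02 -7.0800e+00] w 93.8 F [-0.4 -0.4 -0.2] 0.0
(412.8, -327, 25, -7.1) -> tool mm [-0.1  0.4 35. ] turn 0.002
```

Emit:
carry_out:
  steps:
    - [[0, 0, 0.015], 0, -1]
    - [[0, 0, 0.027], 0, -1]
    - [[0, 0, 0.033], 0, -1]
    - [[0, 0, 0.035], 0, -1]
    - [[0, 0, 0.035], 0, -1]
    - [[0, 0, 0.035], 0, 1]
    - [[0, 0, 0.035], 0, 1]
    - [[0, 0, 0.035], 0, 1]
    - [[0, 0, 0.035], 0, 1]
    - [[0, 0, 0.035], 0, 1]

```text
time: 18.35
tool_pos: [0.4121, -0.3276, 0.0252]
ee_rot: [3.141, -0.0, -0.125]
wrist_force: [-0.6, -1.1, 0.3]
width: 0.0618
finger_force: 30.0
```

```bash
python3 d.py "(373,340.5,120,11.8)"
```

```text
t 18.35 pos [ 412.1 -327.6   25.2] rpy [ 1.7996e+02 -2.0000e-02 -7.1800e+00] w 61.8 F [-0.6 -1.1  0.3] 30.000035762786865
(373, 340.5, 120, 11.8) -> tool mm [-122.2 -658.   -94.8] turn -1.898
```

Emit:
carry_out:
  steps:
    - [[0, 0, -0.01], 0, 1]
    - [[0, 0, -0.03], 0, 1]
    - [[0, 0, -0.06], 0, 1]
    - [[-0.004, -0.02, -0.09], 0, 1]
    - [[-0.011, -0.06, -0.095], 0, 1]
    - [[-0.019, -0.105, -0.095], 0, 1]
    - [[-0.028, -0.15, -0.095], 0, 1]
    - [[-0.037, -0.2, -0.095], 0, 1]
    - [[-0.046, -0.25, -0.095], 0, 1]
    - [[-0.056, -0.3, -0.095], 0, 1]

```text
time: 19.6
tool_pos: [0.3935, -0.021, 0.1204]
ee_rot: [-3.141, -0.001, -0.126]
wrist_force: [1.1, 0.1, -2.6]
width: 0.0614
finger_force: 30.0
```

Emit:
carry_out:
  steps:
    - [[-0.009, -0.05, 0], -0.3, 1]
    - [[-0.019, -0.1, 0], -0.6, 1]
    - [[-0.028, -0.15, 0], -0.9, 1]
    - [[-0.037, -0.2, 0], -1.2, 1]
    - [[-0.046, -0.25, 0], -1.5, 1]
    - [[-0.055, -0.295, 0], -1.8, 1]
    - [[-0.062, -0.335, 0], -1.9, 1]
    - [[-0.066, -0.354, 0], -1.9, 1]
    - [[-0.0665, -0.358, 0], -1.9, 1]
    - [[-0.0665, -0.358, 0], -1.9, 1]

```text
time: 20.85
tool_pos: [0.3728, 0.3399, 0.1199]
ee_rot: [3.141, 0.0, 0.206]
wrist_force: [-0.1, 0.1, -1.7]
width: 0.0617
finger_force: 30.0
```

```bash
python3 d.py "(372.5,340.5,46,11.8)"; python3 - <<'E'
from h import *
from bench import robot
s=robot.snapshot("scene");im=s["image"]
cv2.imwrite("pics/a3.png",cv2.resize(im[60:260,200:480],None,fx=2.5,fy=2.5,interpolation=cv2.INTER_CUBIC)[...,::-1])
E
```

```text
t 20.85 pos [372.8 339.9 119.9] rpy [1.7994e+02 2.0000e-02 1.1780e+01] w 61.7 F [-0.1  0.1 -1.7] 29.999339282512665
(372.5, 340.5, 46, 11.8) -> tool mm [-0.1 -0.6 73.9] turn -0.002
```

View pics/a3.png

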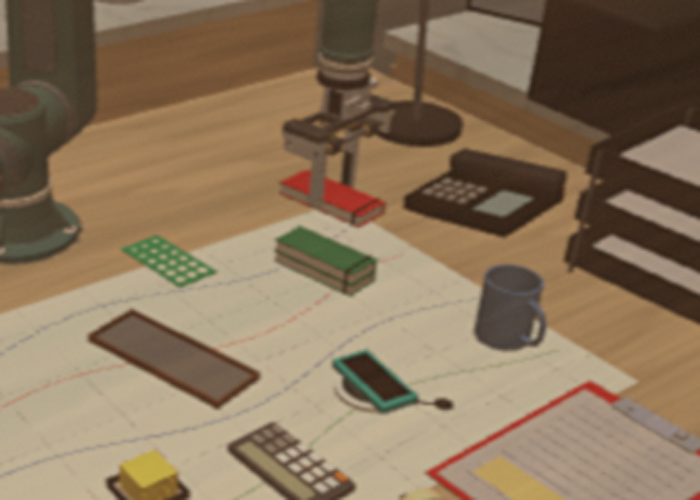

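The red logbook is held level at (332,197), above the green pile at (325,258). The phone lies flat on its pad at (375,380).

Emit:
carry_out:
  steps:
    - [[0, -0.0005, 0.025], 0, 1]
    - [[0, -0.0005, 0.045], 0, 1]
    - [[0, -0.0005, 0.056], 0, 1]
    - [[0, -0.0005, 0.063], 0, 1]
    - [[0, -0.0005, 0.069], 0, 1]
    - [[0, -0.0005, 0.073], 0, 1]
    - [[0, -0.0005, 0.075], 0, 1]
    - [[0, -0.0005, 0.075], 0, 1]
    - [[0, -0.0005, 0.075], 0, 1]

```text
time: 22.02
tool_pos: [0.3727, 0.3415, 0.0452]
ee_rot: [-3.141, -0.001, 0.206]
wrist_force: [0.2, -1.4, -2.3]
width: 0.0619
finger_force: 30.0
```

Emit:
carry_out:
  steps:
    - [[0, 0, 0.001], 0, 1]
    - [[0, 0, 0.001], 0, 1]
    - [[0, 0, 0.002], 0, 1]
    - [[0, 0, 0.002], 0, 1]

```text
time: 22.52
tool_pos: [0.3727, 0.3414, 0.0432]
ee_rot: [-3.142, -0.0, 0.206]
wrist_force: [0.2, -0.3, -0.3]
width: 0.0617
finger_force: 30.0
```

Emit:
carry_out:
  steps:
    - [[0, 0, 0.001], 0, 1]
    - [[0, 0, 0.001], 0, 1]
    - [[0, 0, 0.001], 0, 1]

```text
time: 22.9
tool_pos: [0.3727, 0.3414, 0.0432]
ee_rot: [3.142, -0.001, 0.206]
wrist_force: [-2.2, -2.3, 4.9]
width: 0.0619
finger_force: 30.0
```

Emit:
carry_out:
  steps:
    - [[0, 0, 0.0], 0, -1]
    - [[0, 0, 0.0], 0, -1]
    - [[0, 0, 0.0], 0, -1]
    - [[0, 0, -0.001], 0, -1]
    - [[0, 0, -0.03], 0, -1]
    - [[0, 0, -0.06], 0, -1]
    - [[0, 0.04, -0.08], 0, -1]
    - [[-0.008, 0.09, -0.08], 0.3, -1]
    - [[-0.016, 0.14, -0.08], 0.6, -1]
    - [[-0.025, 0.19, -0.08], 0.9, -1]

```text
time: 24.15
tool_pos: [0.3871, 0.1488, 0.1222]
ee_rot: [3.141, -0.001, 0.048]
wrist_force: [0.4, -0.3, -0.2]
width: 0.0937
finger_force: 0.0
```

Emit:
carry_out:
  steps:
    - [[0.002, 0.05, 0], 0.3, -1]
    - [[0.004, 0.1, 0], 0.6, -1]
    - [[0.006, 0.15, 0], 0.8, -1]
    - [[0.008, 0.19, 0], 0.8, -1]
    - [[0.008, 0.21, 0], 0.8, -1]
    - [[0.008, 0.21, 0], 0.8, -1]

```text
time: 24.9
tool_pos: [0.4054, -0.0601, 0.122]
ee_rot: [-3.142, -0.0, -0.093]
wrist_force: [-0.7, 1.2, 0.3]
width: 0.0942
finger_force: 0.0
```

```bash
sed -i 's/r(P,.016,.03,"case")/r(P,.014,.03,"case")/' pile.py; python3 pile.py; python3 d.py "(408.2,-326,50,-5.3)"
```

```text
case n 1617 c [ 408.  -328.9] size [ 62.9 200.3] yawdeg -5.3 z 22.7 mean [ 407.3 -328.    22.6]
memo n 324 c [ 652.8 -160.5] size [48.6 50.3] yawdeg 1.6 z 40.0 mean [ 652.9 -160.5   40.1]
phone@pad n 881 c [647.  197.9] size [ 62.5 121.6] yawdeg -6.2 z 24.1 mean [645.4 196.3  24. ]
log@green n 1370 c [373.8 343.2] size [ 64.  150.2] yawdeg 11.5 z 61.3 mean [373.6 341.9  61.1]
mug n 203 c [650.2 438.8] size [78.8 80. ] yawdeg 74.9 z 95.2 mean [650.5 439.2  94.7]
cup n 589 c [ 641.8 -414.5] size [79.3 80.9] yawdeg -69.7 z 101.1 mean [ 639.7 -410.4  101.3]
t 24.95 pos [405.3 -59.1 122. ] rpy [-1.7997e+02  1.0000e-02 -5.2600e+00] w 94.1 F [ 0.6  0.6 -0.4] 0.0
(408.2, -326, 50, -5.3) -> tool mm [ 27.4 265.5  72. ] turn 0.004
```

Emit:
carry_out:
  steps:
    - [[0.005, 0.05, 0], 0, -1]
    - [[0.01, 0.1, 0], 0, -1]
    - [[0.015, 0.15, 0], 0, -1]
    - [[0.02, 0.2, 0], 0, -1]
    - [[0.025, 0.25, 0], 0, -1]
    - [[0.027, 0.2675, 0.03], 0, -1]
    - [[0.027, 0.2675, 0.06], 0, -1]
    - [[0.027, 0.2675, 0.08], 0, -1]
    - [[0.027, 0.2675, 0.08], 0, -1]
    - [[0.027, 0.2675, 0.08], 0, -1]

```text
time: 26.2
tool_pos: [0.4091, -0.3276, 0.043]
ee_rot: [3.141, -0.001, -0.089]
wrist_force: [0.3, -0.4, 0.5]
width: 0.094
finger_force: 0.0
```

```bash
python3 d.py "(407.6,-328.3,12,-5.3)"
```

```text
t 26.2 pos [ 409.1 -327.6   43. ] rpy [ 1.7995e+02 -8.0000e-02 -5.1000e+00] w 94.0 F [ 0.3 -0.4  0.5] 0.0
(407.6, -328.3, 12, -5.3) -> tool mm [-1.5  0.8 31. ] turn 0.02
```

Emit:
carry_out:
  steps:
    - [[-0.001, 0, 0.015], 0, -1]
    - [[-0.001, 0, 0.026], 0, -1]
    - [[-0.001, 0, 0.031], 0, -1]
    - [[-0.001, 0, 0.031], 0, -1]
    - [[-0.001, 0, 0.031], 0, -1]
    - [[-0.001, 0, 0.031], 0, 1]
    - [[-0.001, 0, 0.031], 0, 1]
    - [[-0.001, 0, 0.031], 0, 1]
    - [[-0.001, 0, 0.031], 0, 1]
    - [[-0.001, 0, 0.031], 0, 1]

```text
time: 27.45
tool_pos: [0.4072, -0.3283, 0.0112]
ee_rot: [3.141, -0.0, -0.09]
wrist_force: [0.3, -0.8, 0.1]
width: 0.0617
finger_force: 30.0
```

```bash
python3 d.py "(442.8,12.6,90,15)"
```

```text
t 27.45 pos [ 407.2 -328.3   11.2] rpy [ 1.7994e+02 -2.0000e-02 -5.1700e+00] w 61.7 F [ 0.3 -0.8  0.1] 29.999798834323883
(442.8, 12.6, 90, 15) -> tool mm [   4.7 -342.8  -78.8] turn -2.017
```

Emit:
carry_out:
  steps:
    - [[0, 0, -0.01], 0, 1]
    - [[0, 0, -0.03], 0, 1]
    - [[0, -0.01, -0.06], 0, 1]
    - [[0.001, -0.05, -0.078], -0.3, 1]
    - [[0.001, -0.1, -0.079], -0.7, 1]
    - [[0.002, -0.15, -0.079], -1.1, 1]
    - [[0.003, -0.2, -0.079], -1.5, 1]
    - [[0.004, -0.25, -0.079], -1.9, 1]
    - [[0.0045, -0.3, -0.079], -2.02, 1]
    - [[0.0047, -0.333, -0.079], -2.02, 1]

```text
time: 28.7
tool_pos: [0.4411, 0.0058, 0.09]
ee_rot: [-3.14, 0.001, 0.264]
wrist_force: [1.1, -0.1, -3.1]
width: 0.0619
finger_force: 30.0
```

Emit:
carry_out:
  steps:
    - [[0.0035, -0.0095, 0], 0, 1]
    - [[0.0035, -0.0095, 0], 0, 1]
    - [[0.0035, -0.0095, 0], 0, 1]
    - [[0.0035, -0.0095, 0], 0, 1]

```text
time: 29.2
tool_pos: [0.4427, 0.0124, 0.0899]
ee_rot: [3.141, 0.0, 0.26]
wrist_force: [-0.5, -0.4, -2.3]
width: 0.0615
finger_force: 30.0
```

```bash
python3 d.py "(442.8,12.6,18,15)"; python3 - <<'E'
from h import *
from bench import robot
s=robot.snapshot("scene");im=s["image"]
cv2.imwrite("pics/a4.png",cv2.resize(im[80:280,160:440],None,fx=2.5,fy=2.5,interpolation=cv2.INTER_CUBIC)[...,::-1])
E
```

```text
t 29.2 pos [442.7  12.4  89.9] rpy [1.7998e+02 2.0000e-02 1.4920e+01] w 61.5 F [-0.5 -0.4 -2.3] 29.998807311058044
(442.8, 12.6, 18, 15) -> tool mm [ 0.1 -0.1 71.9] turn -0.008
```

View pics/a4.png

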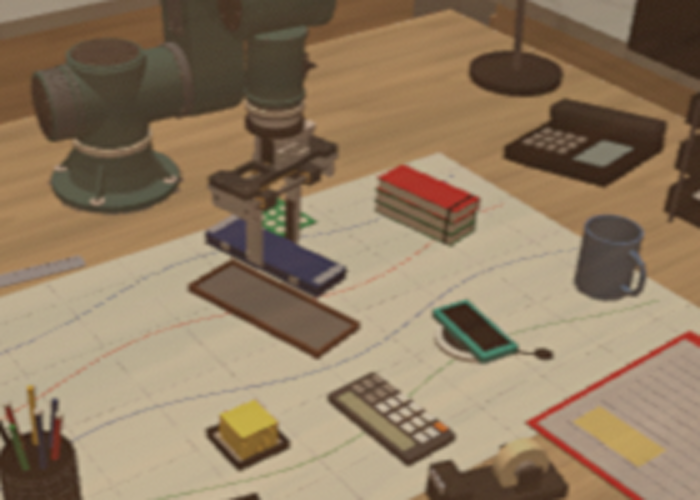

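The case is level at (275,255), with the tray below it at (275,307). The red logbook sits squarely on the green ones at (428,195).

Emit:
carry_out:
  steps:
    - [[0, 0, 0.025], 0, 1]
    - [[0, 0, 0.043], 0, 1]
    - [[0, 0, 0.053], 0, 1]
    - [[0, 0, 0.06], 0, 1]
    - [[0, 0, 0.066], 0, 1]
    - [[0, 0, 0.07], 0, 1]
    - [[0, 0, 0.072], 0, 1]
    - [[0, 0, 0.072], 0, 1]
    - [[0, 0, 0.072], 0, 1]

```text
time: 30.38
tool_pos: [0.443, 0.0134, 0.0182]
ee_rot: [3.141, -0.001, 0.262]
wrist_force: [0.1, -0.8, -2.3]
width: 0.0617
finger_force: 30.0
```

Emit:
carry_out:
  steps:
    - [[0, 0, 0.001], 0, 1]
    - [[0, 0, 0.001], 0, 1]
    - [[0, 0, 0.002], 0, 1]
    - [[0, 0, 0.002], 0, 1]

```text
time: 30.88
tool_pos: [0.4427, 0.0134, 0.0159]
ee_rot: [3.142, 0.0, 0.262]
wrist_force: [-0.0, -0.5, -3.6]
width: 0.0619
finger_force: 30.0
```

Emit:
carry_out:
  steps:
    - [[0, 0, 0.001], 0, 1]
    - [[0, 0, 0.001], 0, 1]
    - [[0, 0, 0.001], 0, 1]

```text
time: 31.25
tool_pos: [0.4429, 0.0134, 0.0152]
ee_rot: [3.141, -0.0, 0.262]
wrist_force: [0.0, -0.4, -1.1]
width: 0.0617
finger_force: 30.0
```

Emit:
carry_out:
  steps:
    - [[0, 0, 0.0005], 0, 1]
    - [[0, 0, 0.0005], 0, 1]
    - [[0, 0, 0.0005], 0, 1]

```text
time: 31.62
tool_pos: [0.4429, 0.0134, 0.0151]
ee_rot: [3.141, -0.0, 0.262]
wrist_force: [-3.6, 0.8, 5.0]
width: 0.0612
finger_force: 30.0
```

Contact. I'll release it, lift clear and move aside for a last look.

Emit:
carry_out:
  steps:
    - [[0, 0, 0.0], 0, -1]
    - [[0, 0, 0.0], 0, -1]
    - [[0, 0, 0.0], 0, -1]
    - [[0, 0, -0.002], 0, -1]
    - [[0, 0, -0.03], 0, -1]
    - [[0, 0, -0.08], 0, -1]
    - [[0, 0.03, -0.13], 0, -1]
    - [[0, 0.08, -0.14], 0, -1]
    - [[0, 0.13, -0.14], 0, -1]
    - [[0, 0.18, -0.14], 0, -1]

```text
time: 32.88
tool_pos: [0.49, -0.162, 0.1551]
ee_rot: [3.141, -0.001, 0.262]
wrist_force: [0.2, -0.3, 0.5]
width: 0.0939
finger_force: 0.0
```

Emit:
carry_out:
  steps:
    - [[-0.02, 0.04, 0], 0, -1]
    - [[-0.04, 0.08, 0], 0, -1]
    - [[-0.04, 0.1, 0], 0, -1]
    - [[-0.04, 0.1, 0], 0, -1]
    - [[-0.04, 0.1, 0], 0, -1]

```text
time: 33.5
tool_pos: [0.4771, -0.266, 0.1544]
ee_rot: [-3.141, -0.0, 0.264]
wrist_force: [-0.7, 0.1, -0.2]
width: 0.0944
finger_force: 0.0
```

```bash
python3 pile.py; python3 - <<'E'
from h import *
from bench import robot
s=robot.snapshot("top");cv2.imwrite("pics/a5.png",s["image"][...,::-1])
E
```

```text
memo n 327 c [ 652.7 -160.6] size [48.8 50.7] yawdeg 1.1 z 39.9 mean [ 652.6 -160.5   39.9]
phone@pad n 884 c [647.1 199. ] size [ 63.5 120.2] yawdeg -8.2 z 24.2 mean [645.5 196.4  24.1]
log@green n 1363 c [373.8 343.1] size [ 64.7 149.9] yawdeg 11.7 z 61.4 mean [373.6 341.9  61.2]
case@tray n 1602 c [444.3  15. ] size [ 63.1 199.5] yawdeg 15.0 z 26.9 mean [443.3  14.7  26.9]
mug n 210 c [650.1 438.2] size [78.1 80. ] yawdeg 41.2 z 95.0 mean [651.5 439.9  94.5]
cup n 591 c [ 641.3 -413.8] size [79.1 80.3] yawdeg 40.6 z 101.1 mean [ 639.7 -410.6  101.2]
```

View pics/a5.png

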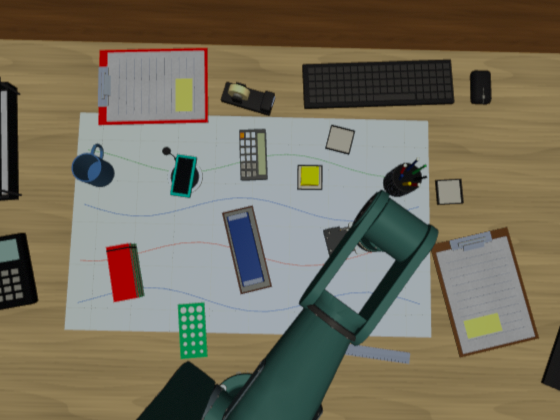

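The top view shows the memo in its holder at (310,177), the phone on the pad at (183,176), the red logbook on the green pile at (125,272) and the case in the tray at (247,250). The measurements put all four within about 3 mm and at the right heights, and the mug and pencil cup haven't moved. I'll hand it in.

```bash
python3 -c "
from bench import robot
print(robot.close_job())"
```

```text
the job is handed in; nothing more can be done
None
```

I put the note block, phone, red logbook and case back on their places and handed the job in. The last camera check had each within about 3 mm of its spot at the right height, with the mug and pencil cup unmoved; the hand-in gave no verdict.

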